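# Run the long rheostat's slider home to its hidden stop

## Task

Two slide rheostats stand on the lab bench. Before the circuit is switched on, run the slider of the longer one along its slot towards the end with the two terminal posts until you feel it meet the spring stop hidden inside the case, short of the slot's end, and just begin to press it in; be gentle, the spring must not be crushed. Leave the slider there, let go, and leave the shorter rheostat's slider as it is.

Things in the scene. Friction and masses are not known exactly. Their poses are not given: they have to be found in the camera images.
- long_grip (a point): Centre of the black knob of the LONG rheostat, 130 mm above the bench: 24 mm along the slot, 30 across, 36 tall, on a stem, 12 mm clear of the case. Case: grey vented steel, 340 mm long, 90 wide, 100 high, fixed, slot along its top. y axis: along the slot to the end with two terminal posts (brass, black caps, 24 mm tall); z up. The knob slides along y only, drag about 2.5 N.
- long_slider (a joint): Travel of the long rheostat's knob in m, growing towards the terminal posts (+y); 0 to 0.055 at the start. Its reading at the stop on the posts' side is not given (below 0.15); the stop is out of sight in the case, at a place along the slot that differs every time. The slider stays where it is left.
- buffer (a joint): Compression in m of the spring behind the long rheostat's stop, 0 at rest. With the slider against the stop, pushing on moves knob and stop together at about 1.5 N per mm; 16 mm (24 N) crushes it. Let go, it springs back and takes the slider along. Drag alone shows as 1 to 2 mm.
- short_grip (a point): Centre of the like knob, same height, on the SHORT rheostat (like case, 220 mm long, 90 wide, 100 high), not to be moved; y axis along its slot. The two rheostats lie side by side, slots roughly left to right, either one nearer the robot, at least 120 mm between knobs. Nothing else nearby is taller than the cases.

How it is judged:
By the outcome, as a careful person would: the job done as asked, in the order asked, and still so for the second after the job is handed in, with the robot touching nothing.
It also fails if it takes over 34 s, if anything falls off the work surface, if the arm or the gripper's body presses on something with over 40 N, if the wrist force passes 120 N, or if a joint passes its speed limit or range.

## Robot

A 6-joint arm with a two-finger parallel gripper is mounted at the origin on the work surface. World frame = base frame: x ahead of the robot, y to its left, z up, the work surface at z = 0. Lengths are in m, angles in degrees, forces in N, time in s.
With the tool pointing down it reaches from about 0.35 to 0.875 m from the base axis. Payload 4.2 kg.
Tool frame: the origin (TCP) lies at the very end of the fingers, on their centre line; the grasp point (between the pads) lies 19 mm behind it; z points along the fingers, x is the direction in which the jaws open and shut, and the axes are right-handed (so a half turn about z gives the same grasp; the last joint's range is limited). The gripper opens to 87 mm and grips with 3 to 60 N. Pads are 19 mm wide; open, the fingers measure 117 mm over their backs; the gripper's body (75 mm by 190 mm) begins 51 mm behind the grasp point.
Start: joints at [83.915, 22.042, 0.453, 0, -68.411, -14.817], TCP at [0.223, 0.584, 0.223] pointing down, gripper open.
Joint ranges: [-179.83, 179.83], [-69.29, 118.12], [-61.27, 80.66], [-181.25, 117.63], [-171.15, -9.14], [-177.46, 177.46]. Speed limits (degrees/s): [159.86, 159.86, 180, 180, 180, 180].

## Interface

Orientations are given as a 3x3 rotation matrix whose columns are the frame's x, y, z axes.
In Python, from station import r gives the robot as it stands.
- The arm moves only by the shell command python3 -m jog 'ROWS' [OPENING]. ROWS is JSON, a list of rows, each a list of 2 entries, a list of its own where there are three numbers: the shift along the tool's x, y, z in m, then the turn, a rotation vector about the tool's x, y, z in units of 5 degrees (1.0 is 5 degrees). A call has exactly 10 rows; each row is the pose to reach, as a shift and turn from the pose commanded when the call began, along the tool's axes at that moment; what a row does not reach only later rows make up. A row lasts 1/12 s, in which the tool goes at most 41.7 mm and 7.16 degrees, less where a joint would pass 70% of its speed; a pose out of reach is approached as far as the arm can. A call with a gripper value outside its range is refused whole. OPENING is the finger opening in m, from 0 to 0.087, set as the call begins (- or left out, the last holds). The fingers move at their own pace and stop on an object; the grip force is fixed at half the most. Time passes only in rows, so rows that repeat a pose let the fingers close, or fill a call up. It gives the time, the measured TCP pose, the force and the opening at its end, in the units of the state.
- r.sense(): the state, without advancing time (a new reading comes with each control period).
- r.capture(name): name is "scene" or "top"; returns (picture, depth): 384x512x3 uint8, blue, green, red; 384x512 float32, m along the optical axis (not along the pixel's ray), 0 where there is no reading.
- r.calibration(name): a dict with "fx", "fy", "cx", "cy" (pixels), "k1" (the pictures are not rectified: a ray, as slopes to the right and down, at radius r is drawn at 1 + k1 r^2 times it, then the intrinsics apply), "R" (3x3) and "t" (3): a world point X has camera coordinates R X + t. Camera axes: x right, y down, z forward; pixel columns grow to the right and rows downward; lengths in m; the calibration is good to about 2 mm. A picture is of the moment at which its call begins. calibration takes no time and is no camera call.
- r.finish_job(): hands the job in, once; it reports no verdict.
Trained networks look in the newest picture that a camera, given by its name, has taken for a name from the list of things; names that differ only in an ending like _2 or _b are one class to them, and where a whole thing is asked for, a point or a joint stands for the part that bears it (a point fixed in the world has none). Each returns a list of dicts, best first, with "confidence" (0 to 1); they miss things now and then, are a little off and sometimes report something else, mostly with a low value. They report only what shows in the picture. A call takes as long as a camera call.
- r.cut_out(query, camera): "region" (384x512 bool, what is visible of it) and "uv" ([column, row] in pixels, amid what is visible of it).
The state is a dict: "time_s": time; "joints": joint angles; "joint_velocities": joint speeds; "effort": joint torques, N m; "tcp_pos": TCP position; "ee_rot": TCP orientation; "wrist_force": force on the tool from outside, world axes, zero at the start; "moment": the same for the moment, N m; "gripper_width": opening from 0.0 (shut) to 1.0 (fully open).
Only numpy, scipy, OpenCV 4.12 (cv2) and the standard library are available. Lean on these libraries where they do the work, as an engineer would, in place of code of your own. Each camera call takes 0.05 s, during which the arm holds its last target.

## Working session

There is one attempt and no reset: what is moved stays moved. The work goes in short steps, Python scripts to look and compute and a shell command to move; the robot and the scene stay as the last step left them, time stands still between calls to the robot, and variables do not carry over. Pictures are saved under pics/ and viewed, and the job is handed in when it is done.

```bash
ls; mkdir -p pics; cat > h.py <<'E'
import numpy as np,cv2
from station import r
def ray(cal,u,v):
    x=(u-cal['cx'])/cal['fx'];y=(v-cal['cy'])/cal['fy']
    a,b=x,y
    for _ in range(20):
        s=1+cal['k1']*(a*a+b*b);a,b=x/s,y/s
    return a,b
def pt(cal,u,v,d):
    a,b=ray(cal,u,v)
    return np.array(cal['R']).T@(np.array([a*d,b*d,d])-np.array(cal['t']))
def ptz(cal,u,v,z):
    a,b=ray(cal,u,v);R=np.array(cal['R']);t=np.array(cal['t'])
    o=-R.T@t;w=R.T@np.array([a,b,1.]);return o+w*(z-o[2])/w[2]
E
python3 - <<'E'
from h import *
for n in ['scene','top']:
    p,d=r.capture(n);cv2.imwrite(f'pics/{n}0.png',p);np.save(f'pics/{n}0.npy',d)
    cal=r.calibration(n)
    for q in ['long_grip','short_grip']:
        for o in r.cut_out(q,n)[:3]:
            u,v=o['uv'];m=o['region']
            dd=np.median(d[m][d[m]>0]) if (d[m]>0).any() else 0
            print(n,q,round(o['confidence'],2),np.round([u,v]),m.sum(),np.round(pt(cal,u,v,dd),3),np.round(ptz(cal,u,v,.148),3))
s=r.sense();print(s['time_s'],s['tcp_pos'],s['ee_rot'],s['wrist_force'],s['gripper_width'])
E
```

```text
pics
scene long_grip 0.96 [294. 144.] 408 [ 0.449 -0.036  0.139] [ 0.462 -0.031  0.148]
top short_grip 0.74 [152. 122.] 369 [0.649 0.101 0.146] [0.649 0.1   0.148]
0.3 [0.22288337 0.58369669 0.22216542] [[-3.56828002e-01 -9.34170076e-01 -2.14494587e-04]
 [-9.34169815e-01  3.56828063e-01 -7.00022933e-04]
 [ 7.30478164e-04 -4.94134157e-05 -9.99999732e-01]] [ 0.24996574 -0.32661003  0.4306704 ] 1.0008942193211445
```

View pics/scene0.png

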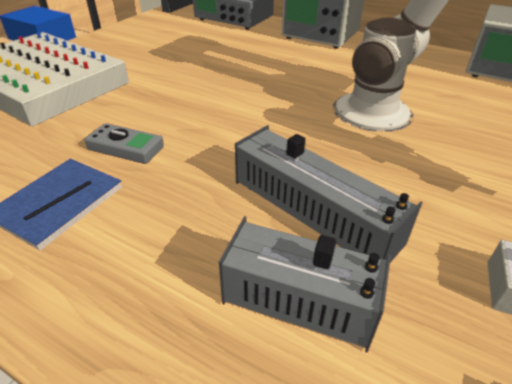

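View pics/top0.png

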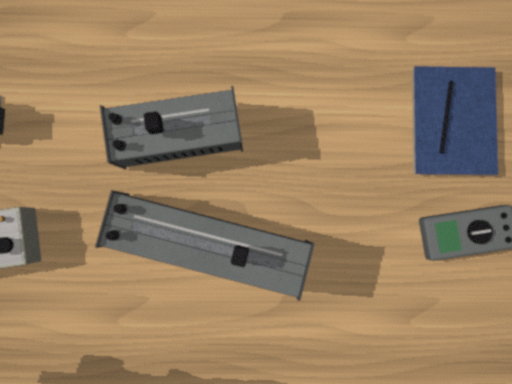

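The scene and top views both show the long rheostat nearer the robot. In the top view its knob is at about (240,256) and its posts at (120,209) and (112,235), on the left. The short one's knob is at (152,122). Next I'll measure the knobs using depth.

```bash
cat >> h.py <<'E'
def cloud(cal,d):
    v,u=np.mgrid[0:384,0:512].astype(float)
    a,b=ray(cal,u,v)
    P=np.stack([a*d,b*d,d],-1)-np.array(cal['t'])
    return P@np.array(cal['R'])
E
python3 - <<'E'
from h import *
for n in ['top','scene']:
    p=cv2.imread(f'pics/{n}0.png');d=np.load(f'pics/{n}0.npy');cal=r.calibration(n)
    P=cloud(cal,d);m=((d>0)&(P[...,2]>.138)&(P[...,2]<.16)).astype(np.uint8)
    k,l,st,c=cv2.connectedComponentsWithStats(m)
    for i in range(1,k):
        if st[i,4]>15:
            q=P[l==i];print(n,st[i],c[i].round(1),q.mean(0).round(4),np.round(q.max(0)-q.min(0),3))
    m=((d>0)&(P[...,2]>.110)&(P[...,2]<.135)&(P[...,0]<.7)&(P[...,0]>.3)).astype(np.uint8)
    k,l,st,c=cv2.connectedComponentsWithStats(m)
    for i in range(1,k):
        if st[i,4]>15:
            q=P[l==i];print(' z~.12',n,st[i],q.mean(0).round(4),np.round(q.max(0)-q.min(0),3))
    if n=='top':
        # case tops
        m=((d>0)&(P[...,2]>.09)&(P[...,2]<.108)).astype(np.uint8)
        k,l,st,c=cv2.connectedComponentsWithStats(m)
        for i in range(1,k):
            if st[i,4]>500:
                q=P[l==i];(c0,sz,ang)=cv2.minAreaRect(q[:,:2].astype(np.float32));print('case',st[i],c0,sz,ang,q[:,2].mean(), cv2.boxPoints((c0,sz,ang)).round(3).tolist())
E
```

```text
top [144 111  18  22 306] [152.3 121.5] [0.6499 0.1    0.1465] [0.032 0.026 0.013]
top [231 246  19  22 301] [239.9 256.2] [ 0.4433 -0.038   0.147 ] [0.032 0.027 0.011]
 z~.12 top [108 113  10  10  75] [0.6614 0.1689 0.1217] [0.013 0.014 0.014]
 z~.12 top [148 115  16  20  71] [0.6439 0.0938 0.1257] [0.029 0.021 0.02 ]
 z~.12 top [112 140  11   9  82] [0.6182 0.1608 0.122 ] [0.012 0.014 0.012]
 z~.12 top [114 205  10   8  70] [0.5148 0.1553 0.1223] [0.011 0.013 0.015]
 z~.12 top [105 232  12   8  81] [0.4725 0.167  0.1217] [0.011 0.015 0.014]
case [  99   86  144   78 6828] (0.6545243263244629, 0.07944411039352417) (0.09614574164152145, 0.22453275322914124) 9.3401460647583 0.09947386399183615 [[0.5889999866485596, 0.18199999630451202], [0.625, -0.039000000804662704], [0.7200000286102295, -0.024000000208616257], [0.6840000152587891, 0.1979999989271164]]
case [   94   190   221   111 11278] (0.4573681950569153, 0.01958969235420227) (0.34422165155410767, 0.09545579552650452) 75.74971771240234 0.09953682184184556 [[0.36899998784065247, -0.13500000536441803], [0.460999995470047, -0.158999
[... 389 characters left out ...]
[384.1  66.7] [0.0514 0.017  0.1494] [0.244 0.139 0.022]
scene [287 134  19  14 185] [296.1 140.4] [ 0.4476 -0.0341  0.1455] [0.031 0.027 0.011]
scene [314 235  22  23 376] [325.2 246. ] [0.655  0.104  0.1464] [0.031 0.026 0.012]
 z~.12 scene [286 144  20  15 166] [ 0.4522 -0.0324  0.1248] [0.029 0.029 0.021]
 z~.12 scene [399 193  11  11  88] [0.475  0.1695 0.1204] [0.013 0.013 0.014]
 z~.12 scene [385 206  11  12  95] [0.5176 0.1586 0.1208] [0.015 0.013 0.015]
 z~.12 scene [368 253  12  13 121] [0.6214 0.1633 0.1207] [0.014 0.014 0.014]
 z~.12 scene [313 255  20  15 184] [0.6648 0.1059 0.1249] [0.021 0.023 0.022]
 z~.12 scene [363 278  13  14 138] [0.6646 0.1704 0.1213] [0.014 0.013 0.015]
```

```bash
python3 - <<'E'
from h import *
s=r.sense();R=np.array(s['ee_rot']);
t=np.array([.4436,-.037,.222])
print((R.T@(t-s['tcp_pos'])).round(4))
a=np.radians(75.75-180);print('turn world deg',np.degrees(a-np.arctan2(R[1,0],R[0,0])))
E
```

```text
[ 0.5011 -0.4277  0.0006]
turn world deg 6.655525918966972
```

```bash
python3 -m jog '[[[0.03,-0.0256,0],[0,0,-0.13]],[[0.06,-0.0512,0],[0,0,-0.26]],[[0.09,-0.0768,0],[0,0,-0.4]],[[0.12,-0.1024,0],[0,0,-0.53]],[[0.15,-0.128,0],[0,0,-0.66]],[[0.18,-0.1536,0],[0,0,-0.8]],[[0.21,-0.1792,0],[0,0,-0.93]],[[0.24,-0.2048,0],[0,0,-1.06]],[[0.27,-0.2304,0],[0,0,-1.2]],[[0.3,-0.256,0],[0,0,-1.33]]]' 0.054
python3 - <<'E'
from h import *
s=r.sense();R=np.array(s['ee_rot']);
t=np.array([.4436,-.037,.222])
print(s['joints'],(R.T@(t-s['tcp_pos'])).round(4))
a=np.radians(75.75-180);print('turn world deg',np.degrees(a-np.arctan2(R[1,0],R[0,0])))
E
```

```text
time_s: 1.13
tcp_pos: [0.3551, 0.2104, 0.2229]
ee_rot: [[-0.245, -0.97, 0.001], [-0.97, 0.245, 0.001], [-0.001, -0.0, -1.0]]
wrist_force: [0.8, -0.2, -0.1]
gripper_width: 0.623
[ 5.34239712e+01  6.98605712e-01 -2.70099208e+01  2.33765322e-03
 -6.22376696e+01  2.24046851e+01] [ 0.2182 -0.1463  0.0007]
turn world deg -0.0797537934588266
```

```bash
python3 -m jog '[[[0.028,-0.0185,0],[0,0,0]],[[0.056,-0.037,0],[0,0,0]],[[0.084,-0.056,0],[0,0,0]],[[0.112,-0.075,0],[0,0,0]],[[0.14,-0.0935,0],[0,0,0]],[[0.168,-0.112,0],[0,0,0]],[[0.196,-0.131,0],[0,0,0]],[[0.22,-0.147,0],[0,0,0]],[[0.22,-0.147,0.01],[0,0,0]],[[0.22,-0.147,0.03],[0,0,0]]]' 
python3 - <<'E'
from h import *
s=r.sense();R=np.array(s['ee_rot']);
t=np.array([.4436,-.037,.124])
print((R.T@(t-s['tcp_pos'])).round(4))
for n in ['scene','top']:
    p,d=r.capture(n);cv2.imwrite(f'pics/{n}1.png',p)
p=cv2.imread('pics/scene1.png')[60:300,180:480];p=cv2.resize(p,None,fx=2,fy=2);cv2.imwrite('pics/c1.png',p)
p=cv2.imread('pics/top1.png')[160:320,80:340];p=cv2.resize(p,None,fx=3,fy=3);cv2.imwrite('pics/t1.png',p)
E
```

```text
time_s: 1.97
tcp_pos: [0.4455, -0.0386, 0.1942]
ee_rot: [[-0.249, -0.968, 0.006], [-0.968, 0.249, 0.001], [-0.002, -0.005, -1.0]]
wrist_force: [0.3, 0.9, -0.6]
gripper_width: 0.62
[-0.0009  0.0026  0.0702]
```

View pics/c1.png

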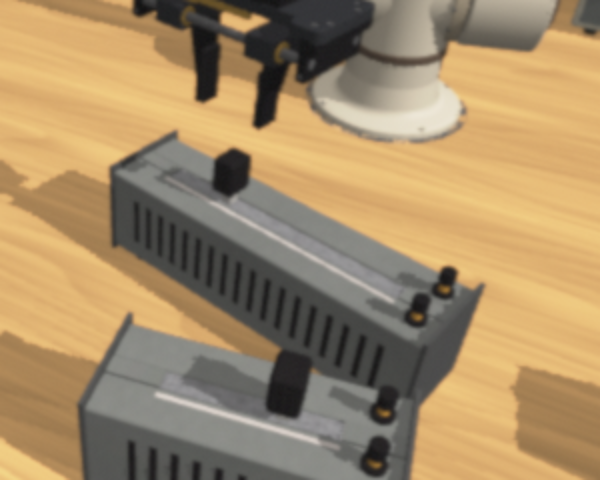

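View pics/t1.png

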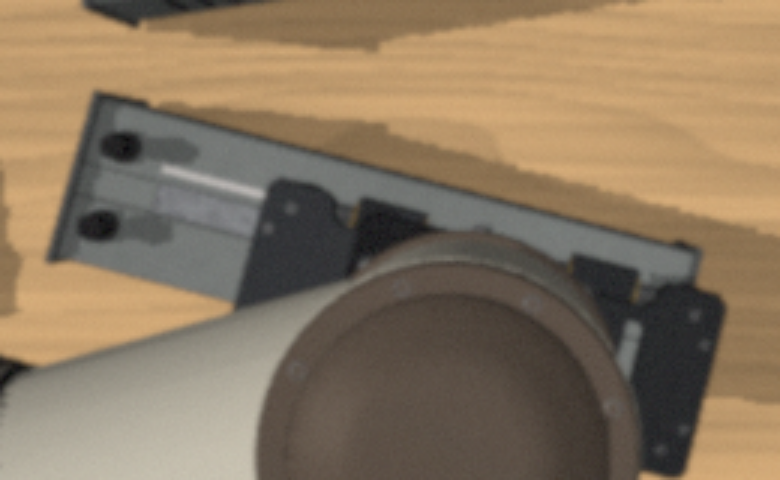

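The scene crop shows the open fingers at (205,100) and (265,125), squarely above the knob at (230,165). I'll lower the fingers so they straddle it.

```bash
python3 -m jog '[[[0,0,0.01],[0,0,0]],[[0,0,0.02],[0,0,0]],[[0,0,0.03],[0,0,0]],[[0,0,0.04],[0,0,0]],[[0,0,0.05],[0,0,0]],[[0,0,0.06],[0,0,0]],[[0,0,0.068],[0,0,0]],[[0,0,0.068],[0,0,0]],[[0,0,0.068],[0,0,0]],[[0,0,0.068],[0,0,0]]]' 
python3 - <<'E'
from h import *
s=r.sense();R=np.array(s['ee_rot']);
t=np.array([.4436,-.037,.124])
print(s['wrist_force'],(R.T@(t-s['tcp_pos'])).round(4))
p,d=r.capture('scene')
p=cv2.resize(p[60:300,180:480],None,fx=2,fy=2);cv2.imwrite('pics/c2.png',p)
E
```

```text
time_s: 2.9
tcp_pos: [0.444, -0.0369, 0.1253]
ee_rot: [[-0.246, -0.969, 0.001], [-0.969, 0.246, 0.0], [-0.0, -0.001, -1.0]]
wrist_force: [-0.1, 0.9, -0.6]
gripper_width: 0.62
[-0.13063605  0.86571191 -0.57716014] [0.0002 0.0004 0.0013]
```

View pics/c2.png

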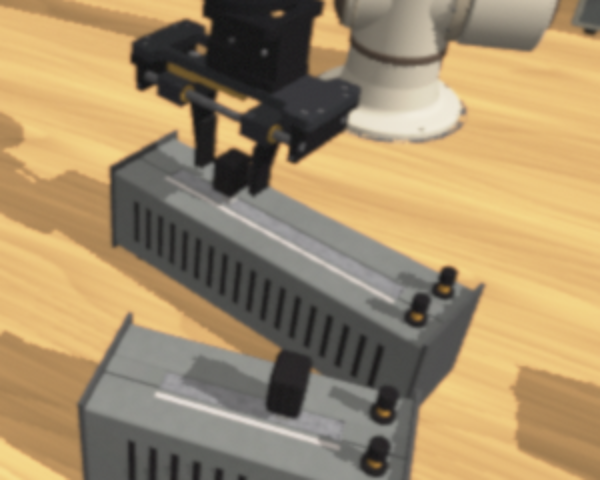

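The fingers straddle the knob at about (232,172) in the crop, with no contact. Now I'll move to contact along tool −x, then push in small increments and read the force each time.

```bash
cat > f.py <<'E'
from h import *
s=r.sense();u=np.array([.246,.969,0]);x=np.array(s['tcp_pos'])-[.444,-.0369,.1253]
print('T',round(s['time_s'],2),'s mm',(1e3*x@u).round(1),'Fu',(np.array(s['wrist_force'])@u).round(2),'z',round(s['tcp_pos'][2],4),'M',np.round(s['moment'],2))
E
python3 f.py
python3 -m jog '[[[-0.004,0,0],[0,0,0]],[[-0.008,0,0],[0,0,0]],[[-0.01,0,0],[0,0,0]],[[-0.012,0,0],[0,0,0]],[[-0.014,0,0],[0,0,0]],[[-0.016,0,0],[0,0,0]],[[-0.017,0,0],[0,0,0]],[[-0.018,0,0],[0,0,0]],[[-0.018,0,0],[0,0,0]],[[-0.018,0,0],[0,0,0]]]' >/dev/null; python3 f.py
```

```text
T 2.95 s mm -0.0 Fu 1.39 z 0.1254 M [-0.02 -0.05 -0.02]
T 3.78 s mm 17.3 Fu -1.37 z 0.1246 M [-0.74  0.11 -0.01]
```

```bash
python3 -m jog '[[[-0.001,0,0],[0,0,0]],[[-0.002,0,0],[0,0,0]],[[-0.003,0,0],[0,0,0]],[[-0.004,0,0],[0,0,0]],[[-0.005,0,0],[0,0,0]],[[-0.006,0,0],[0,0,0]],[[-0.006,0,0],[0,0,0]],[[-0.006,0,0],[0,0,0]],[[-0.006,0,0],[0,0,0]],[[-0.006,0,0],[0,0,0]]]' >/dev/null; python3 f.py
```

```text
T 4.62 s mm 23.6 Fu -1.24 z 0.1245 M [-0.7   0.19  0.02]
```

Contact made: the reading shifted by about −2.4 N, which matches the drag. I'll continue in 6 mm steps.

```bash
python3 -m jog '[[[-0.001,0,0],[0,0,0]],[[-0.002,0,0],[0,0,0]],[[-0.003,0,0],[0,0,0]],[[-0.004,0,0],[0,0,0]],[[-0.005,0,0],[0,0,0]],[[-0.006,0,0],[0,0,0]],[[-0.006,0,0],[0,0,0]],[[-0.006,0,0],[0,0,0]],[[-0.006,0,0],[0,0,0]],[[-0.006,0,0],[0,0,0]]]' >/dev/null; python3 f.py
```

```text
T 5.45 s mm 29.6 Fu -1.42 z 0.1245 M [-0.77  0.25 -0.02]
```

```bash
python3 -m jog '[[[-0.001,0,0],[0,0,0]],[[-0.002,0,0],[0,0,0]],[[-0.003,0,0],[0,0,0]],[[-0.004,0,0],[0,0,0]],[[-0.005,0,0],[0,0,0]],[[-0.006,0,0],[0,0,0]],[[-0.006,0,0],[0,0,0]],[[-0.006,0,0],[0,0,0]],[[-0.006,0,0],[0,0,0]],[[-0.006,0,0],[0,0,0]]]' >/dev/null; python3 f.py
```

```text
T 6.28 s mm 35.6 Fu -2.68 z 0.1246 M [-0.7   0.21  0.03]
```

```bash
python3 -m jog '[[[-0.001,0,0],[0,0,0]],[[-0.002,0,0],[0,0,0]],[[-0.003,0,0],[0,0,0]],[[-0.004,0,0],[0,0,0]],[[-0.005,0,0],[0,0,0]],[[-0.006,0,0],[0,0,0]],[[-0.006,0,0],[0,0,0]],[[-0.006,0,0],[0,0,0]],[[-0.006,0,0],[0,0,0]],[[-0.006,0,0],[0,0,0]]]' >/dev/null; python3 f.py
```

```text
T 7.12 s mm 41.6 Fu -1.94 z 0.1245 M [-0.7   0.17 -0.01]
```

```bash
python3 -m jog '[[[-0.001,0,0],[0,0,0]],[[-0.002,0,0],[0,0,0]],[[-0.003,0,0],[0,0,0]],[[-0.004,0,0],[0,0,0]],[[-0.005,0,0],[0,0,0]],[[-0.006,0,0],[0,0,0]],[[-0.006,0,0],[0,0,0]],[[-0.006,0,0],[0,0,0]],[[-0.006,0,0],[0,0,0]],[[-0.006,0,0],[0,0,0]]]' >/dev/null; python3 f.py
```

```text
T 7.95 s mm 47.6 Fu -2.4 z 0.1245 M [-0.66  0.24 -0.  ]
```

```bash
python3 -m jog '[[[-0.001,0,0],[0,0,0]],[[-0.002,0,0],[0,0,0]],[[-0.003,0,0],[0,0,0]],[[-0.004,0,0],[0,0,0]],[[-0.005,0,0],[0,0,0]],[[-0.006,0,0],[0,0,0]],[[-0.006,0,0],[0,0,0]],[[-0.006,0,0],[0,0,0]],[[-0.006,0,0],[0,0,0]],[[-0.006,0,0],[0,0,0]]]' >/dev/null; python3 f.py
```

```text
T 8.78 s mm 53.6 Fu -2.47 z 0.1245 M [-0.67  0.21  0.01]
```

```bash
python3 -m jog '[[[-0.001,0,0],[0,0,0]],[[-0.002,0,0],[0,0,0]],[[-0.003,0,0],[0,0,0]],[[-0.004,0,0],[0,0,0]],[[-0.005,0,0],[0,0,0]],[[-0.006,0,0],[0,0,0]],[[-0.006,0,0],[0,0,0]],[[-0.006,0,0],[0,0,0]],[[-0.006,0,0],[0,0,0]],[[-0.006,0,0],[0,0,0]]]' >/dev/null; python3 f.py
```

```text
T 9.62 s mm 59.6 Fu -1.92 z 0.1245 M [-0.66  0.24 -0.04]
```

```bash
python3 -m jog '[[[-0.001,0,0],[0,0,0]],[[-0.002,0,0],[0,0,0]],[[-0.003,0,0],[0,0,0]],[[-0.004,0,0],[0,0,0]],[[-0.005,0,0],[0,0,0]],[[-0.006,0,0],[0,0,0]],[[-0.006,0,0],[0,0,0]],[[-0.006,0,0],[0,0,0]],[[-0.006,0,0],[0,0,0]],[[-0.006,0,0],[0,0,0]]]' >/dev/null; python3 f.py
```

```text
T 10.45 s mm 65.6 Fu -2.79 z 0.1245 M [-0.63  0.23  0.03]
```

```bash
python3 -m jog '[[[-0.001,0,0],[0,0,0]],[[-0.002,0,0],[0,0,0]],[[-0.003,0,0],[0,0,0]],[[-0.004,0,0],[0,0,0]],[[-0.005,0,0],[0,0,0]],[[-0.006,0,0],[0,0,0]],[[-0.006,0,0],[0,0,0]],[[-0.006,0,0],[0,0,0]],[[-0.006,0,0],[0,0,0]],[[-0.006,0,0],[0,0,0]]]' >/dev/null; python3 f.py
```

```text
T 11.28 s mm 71.6 Fu -1.77 z 0.1245 M [-0.69  0.15  0.03]
```

```bash
python3 -m jog '[[[-0.001,0,0],[0,0,0]],[[-0.002,0,0],[0,0,0]],[[-0.003,0,0],[0,0,0]],[[-0.004,0,0],[0,0,0]],[[-0.005,0,0],[0,0,0]],[[-0.006,0,0],[0,0,0]],[[-0.006,0,0],[0,0,0]],[[-0.006,0,0],[0,0,0]],[[-0.006,0,0],[0,0,0]],[[-0.006,0,0],[0,0,0]]]' >/dev/null; python3 f.py
```

```text
T 12.12 s mm 77.6 Fu -2.63 z 0.1245 M [-0.69  0.23 -0.03]
```

```bash
python3 -m jog '[[[-0.001,0,0],[0,0,0]],[[-0.002,0,0],[0,0,0]],[[-0.003,0,0],[0,0,0]],[[-0.004,0,0],[0,0,0]],[[-0.005,0,0],[0,0,0]],[[-0.006,0,0],[0,0,0]],[[-0.006,0,0],[0,0,0]],[[-0.006,0,0],[0,0,0]],[[-0.006,0,0],[0,0,0]],[[-0.006,0,0],[0,0,0]]]' >/dev/null; python3 f.py
```

```text
T 12.95 s mm 83.6 Fu -1.85 z 0.1246 M [-0.62  0.22  0.02]
```

```bash
python3 -m jog '[[[-0.001,0,0],[0,0,0]],[[-0.002,0,0],[0,0,0]],[[-0.003,0,0],[0,0,0]],[[-0.004,0,0],[0,0,0]],[[-0.005,0,0],[0,0,0]],[[-0.006,0,0],[0,0,0]],[[-0.006,0,0],[0,0,0]],[[-0.006,0,0],[0,0,0]],[[-0.006,0,0],[0,0,0]],[[-0.006,0,0],[0,0,0]]]' >/dev/null; python3 f.py
```

```text
T 13.78 s mm 89.6 Fu -2.07 z 0.1246 M [-0.63  0.25  0.05]
```

```bash
python3 -m jog '[[[-0.001,0,0],[0,0,0]],[[-0.002,0,0],[0,0,0]],[[-0.003,0,0],[0,0,0]],[[-0.004,0,0],[0,0,0]],[[-0.005,0,0],[0,0,0]],[[-0.006,0,0],[0,0,0]],[[-0.006,0,0],[0,0,0]],[[-0.006,0,0],[0,0,0]],[[-0.006,0,0],[0,0,0]],[[-0.006,0,0],[0,0,0]]]' >/dev/null; python3 f.py
```

```text
T 14.62 s mm 95.6 Fu -2.6 z 0.1246 M [-0.56  0.26  0.02]
```

```bash
python3 -m jog '[[[-0.001,0,0],[0,0,0]],[[-0.002,0,0],[0,0,0]],[[-0.003,0,0],[0,0,0]],[[-0.004,0,0],[0,0,0]],[[-0.005,0,0],[0,0,0]],[[-0.006,0,0],[0,0,0]],[[-0.006,0,0],[0,0,0]],[[-0.006,0,0],[0,0,0]],[[-0.006,0,0],[0,0,0]],[[-0.006,0,0],[0,0,0]]]' >/dev/null; python3 f.py
```

```text
T 15.45 s mm 101.6 Fu -2.36 z 0.1246 M [-0.58  0.33 -0.01]
```

```bash
python3 -m jog '[[[-0.001,0,0],[0,0,0]],[[-0.002,0,0],[0,0,0]],[[-0.003,0,0],[0,0,0]],[[-0.004,0,0],[0,0,0]],[[-0.005,0,0],[0,0,0]],[[-0.006,0,0],[0,0,0]],[[-0.006,0,0],[0,0,0]],[[-0.006,0,0],[0,0,0]],[[-0.006,0,0],[0,0,0]],[[-0.006,0,0],[0,0,0]]]' >/dev/null; python3 f.py
```

```text
T 16.28 s mm 107.6 Fu -3.23 z 0.1246 M [-0.56  0.3   0.02]
```

```bash
python3 -m jog '[[[-0.001,0,0],[0,0,0]],[[-0.002,0,0],[0,0,0]],[[-0.003,0,0],[0,0,0]],[[-0.004,0,0],[0,0,0]],[[-0.005,0,0],[0,0,0]],[[-0.006,0,0],[0,0,0]],[[-0.006,0,0],[0,0,0]],[[-0.006,0,0],[0,0,0]],[[-0.006,0,0],[0,0,0]],[[-0.006,0,0],[0,0,0]]]' >/dev/null; python3 f.py
```

```text
T 17.12 s mm 113.1 Fu -4.3 z 0.1244 M [-1.5   0.15  0.04]
```

The moment jumped from −0.56 to −1.5 and the force rose, so the stop has been met and is about 2 mm in. I'll press another 2 mm to confirm it.

```bash
python3 -m jog '[[[-0.0005,0,0],[0,0,0]],[[-0.001,0,0],[0,0,0]],[[-0.0015,0,0],[0,0,0]],[[-0.002,0,0],[0,0,0]],[[-0.002,0,0],[0,0,0]],[[-0.002,0,0],[0,0,0]],[[-0.002,0,0],[0,0,0]],[[-0.002,0,0],[0,0,0]],[[-0.002,0,0],[0,0,0]],[[-0.002,0,0],[0,0,0]]]' >/dev/null; python3 f.py
```

```text
T 17.95 s mm 114.5 Fu -7.26 z 0.1243 M [-1.99  0.07  0.06]
```

The force rises at about 1.5 N/mm, so it is the spring, with an estimated 3.5 mm of compression. I'll back off gently to centre the fingers around the knob, then lift.

```bash
python3 -m jog '[[[0.0005,0,0],[0,0,0]],[[0.001,0,0],[0,0,0]],[[0.002,0,0],[0,0,0]],[[0.003,0,0],[0,0,0]],[[0.005,0,0],[0,0,0]],[[0.008,0,0],[0,0,0]],[[0.012,0,0],[0,0,0]],[[0.016,0,0],[0,0,0]],[[0.016,0,0],[0,0,0]],[[0.016,0,0],[0,0,0]]]' >/dev/null; python3 f.py
python3 - <<'E'
from h import *
p,d=r.capture('scene')
p=cv2.resize(p[60:300,180:480],None,fx=2,fy=2);cv2.imwrite('pics/c3.png',p)
E
```

```text
T 18.78 s mm 99.8 Fu 0.22 z 0.1249 M [ 0.03 -0.01  0.02]
```

View pics/c3.png

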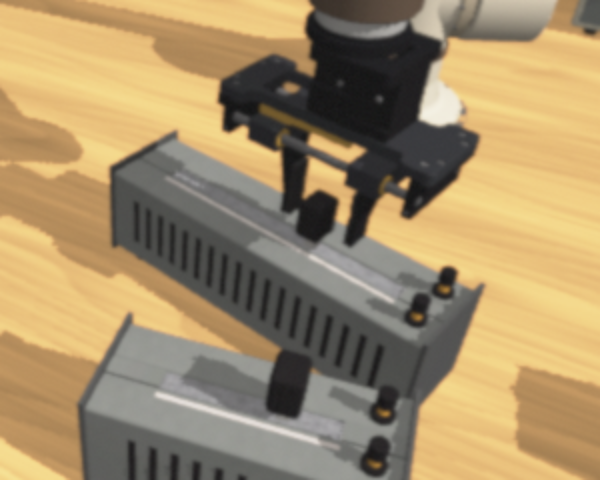

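The knob at (318,215) sits free between the fingers, and force and moment are back at baseline. Next I'll lift and move clear.

```bash
python3 -m jog '[[[0,0,-0.008],[0,0,0]],[[0,0,-0.018],[0,0,0]],[[0,0,-0.028],[0,0,0]],[[0,0,-0.038],[0,0,0]],[[0,0,-0.053],[0,0,0]],[[0,0,-0.073],[0,0,0]],[[0,0,-0.093],[0,0,0]],[[0,0,-0.113],[0,0,0]],[[0,0,-0.123],[0,0,0]],[[0,0,-0.123],[0,0,0]]]'; python3 - <<'E'
from h import *
p,d=r.capture('scene');cal=r.calibration('scene')
P=cloud(cal,d);m=((d>0)&(P[...,2]>.138)&(P[...,2]<.16)&(P[...,0]>.35)&(P[...,0]<.75)).astype(np.uint8)
k,l,st,c=cv2.connectedComponentsWithStats(m)
for i in range(1,k):
    if st[i,4]>15: q=P[l==i];print(c[i].round(1),st[i,4],q.mean(0).round(4))
cv2.imwrite('pics/s4.png',p)
E
```

```text
time_s: 19.67
tcp_pos: [0.4694, 0.0604, 0.2504]
ee_rot: [[-0.246, -0.969, 0.006], [-0.969, 0.246, 0.002], [-0.004, -0.005, -1.0]]
wrist_force: [0.4, -0.5, 0.7]
gripper_width: 0.622
[339.5 162.1] 216 [0.4705 0.0561 0.1457]
[325.2 246. ] 376 [0.6551 0.104  0.1465]
```

View pics/s4.png

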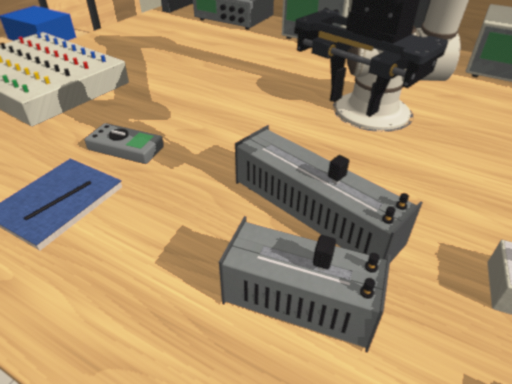

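```bash
python3 -m jog '[[[-0.03,0,0],[0,0,0]],[[-0.06,0,0],[0,0,0]],[[-0.09,0,0],[0,0,0]],[[-0.12,0,0],[0,0,0]],[[-0.15,0,0],[0,0,0]],[[-0.18,0,0],[0,0,0]],[[-0.21,0,0],[0,0,0]],[[-0.24,0,0],[0,0,0]],[[-0.27,0,0],[0,0,0]],[[-0.3,0,0],[0,0,0]]]'; python3 - <<'E'
from h import *
u=np.array([.246,.969,0])
for n in ['top','scene']:
    p,d=r.capture(n);cal=r.calibration(n);cv2.imwrite(f'pics/{n}5.png',p)
    d0=np.load(f'pics/{n}0.npy')
    for nm,D in (('old',d0),('new',d)):
        P=cloud(cal,D);m=((D>0)&(P[...,2]>.138)&(P[...,2]<.16)&(P[...,0]>.35)&(P[...,0]<.75)&(P[...,1]<.15)&(P[...,1]>-.15)).astype(np.uint8)
        k,l,st,c=cv2.connectedComponentsWithStats(m)
        for i in range(1,k):
            if st[i,4]>15:
                q=P[l==i];q=q[q[:,2]>.1465] if n=='scene' else q
                s=(q-[.444,-.0369,0])@u
                print(n,nm,c[i].round(1),st[i,4],q.mean(0).round(4),'s',(1e3*np.array([s.mean(),*np.percentile(s,[3,97])])).round(1))
E
```

```text
time_s: 20.55
tcp_pos: [0.5413, 0.3516, 0.2452]
ee_rot: [[-0.246, -0.969, -0.003], [-0.969, 0.246, -0.002], [0.003, 0.002, -1.0]]
wrist_force: [1.8, 0.6, 0.7]
gripper_width: 0.62
top old [152.3 121.5] 306 [0.6499 0.1    0.1465] s [183.3 171.1 196.5]
top old [239.9 256.2] 301 [ 0.4433 -0.038   0.147 ] s [ -1.3 -12.3   9.8]
top new [152.3 121.5] 304 [0.65   0.1    0.1463] s [183.4 170.7 196.5]
top new [181.  240.8] 312 [0.4661 0.052  0.1468] s [ 91.6  80.7 103. ]
scene old [296.1 140.4] 185 [ 0.4443 -0.0357  0.1478] s [ 1.3 -8.6 11.3]
scene old [325.2 246. ] 376 [0.6517 0.1031 0.1478] s [186.8 175.1 198. ]
scene new [339.5 162.2] 218 [0.4673 0.0554 0.1479] s [ 95.1  84.6 104.5]
scene new [325.  246.1] 382 [0.6522 0.1031 0.1478] s [186.9 175.3 198.2]
```

View pics/top5.png

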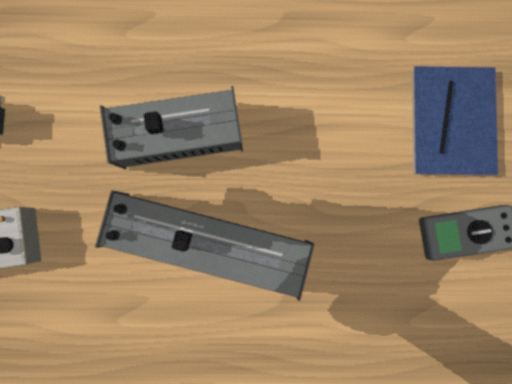

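The short knob hasn't changed, and the long knob has moved about 93 mm. The spring-back looks a bit larger than expected (about 6 mm ±2, against about 2.5), so I'll recheck by touch. I'll go back down around the knob and see where the pad meets it again. On the way in, the stop was met at TCP s ≈ 110.5.

```bash
python3 -m jog '[[[0.037,0,0],[0,0,0]],[[0.074,0,0],[0,0,0]],[[0.111,0,0],[0,0,0]],[[0.148,0,0],[0,0,0]],[[0.185,0,0],[0,0,0]],[[0.222,0,0],[0,0,0]],[[0.259,0,0],[0,0,0]],[[0.29,0,0],[0,0,0]],[[0.3,0,0.01],[0,0,0]],[[0.3,0,0.03],[0,0,0]]]' >/dev/null; python3 f.py
```

```text
T 21.48 s mm 97.0 Fu 0.11 z 0.2185 M [ 0.02 -0.1  -0.  ]
```

```bash
python3 -m jog '[[[0,0,0.015],[0,0,0]],[[0,0,0.03],[0,0,0]],[[0,0,0.045],[0,0,0]],[[0,0,0.06],[0,0,0]],[[0,0,0.075],[0,0,0]],[[0,0,0.085],[0,0,0]],[[0,0,0.092],[0,0,0]],[[0,0,0.092],[0,0,0]],[[0,0,0.092],[0,0,0]],[[0,0,0.092],[0,0,0]]]' >/dev/null; python3 f.py
```

```text
T 22.32 s mm 99.7 Fu 0.27 z 0.1259 M [ 0.01 -0.02  0.03]
```

Next I'll creep forward 9 mm to s ≈ 108.7.

```bash
python3 -m jog '[[[-0.002,0,0],[0,0,0]],[[-0.004,0,0],[0,0,0]],[[-0.006,0,0],[0,0,0]],[[-0.007,0,0],[0,0,0]],[[-0.008,0,0],[0,0,0]],[[-0.009,0,0],[0,0,0]],[[-0.009,0,0],[0,0,0]],[[-0.009,0,0],[0,0,0]],[[-0.009,0,0],[0,0,0]],[[-0.009,0,0],[0,0,0]]]' >/dev/null; python3 f.py
```

```text
T 23.15 s mm 108.5 Fu -0.16 z 0.1255 M [-0.03  0.01  0.05]
```

```bash
python3 -m jog '[[[-0.0005,0,0],[0,0,0]],[[-0.001,0,0],[0,0,0]],[[-0.0015,0,0],[0,0,0]],[[-0.002,0,0],[0,0,0]],[[-0.002,0,0],[0,0,0]],[[-0.002,0,0],[0,0,0]],[[-0.002,0,0],[0,0,0]],[[-0.002,0,0],[0,0,0]],[[-0.002,0,0],[0,0,0]],[[-0.002,0,0],[0,0,0]]]' >/dev/null; python3 f.py
```

```text
T 23.98 s mm 110.5 Fu -1.65 z 0.1255 M [-0.48 -0.04 -0.02]
```

Contact came back at s ≈ 110.5 with less than the drag force, right where the stop was met, so the slider is at the stop. I'll press gently once more for about 2 mm to confirm the spring is felt immediately.

```bash
python3 -m jog '[[[-0.0005,0,0],[0,0,0]],[[-0.001,0,0],[0,0,0]],[[-0.0015,0,0],[0,0,0]],[[-0.002,0,0],[0,0,0]],[[-0.002,0,0],[0,0,0]],[[-0.002,0,0],[0,0,0]],[[-0.002,0,0],[0,0,0]],[[-0.002,0,0],[0,0,0]],[[-0.002,0,0],[0,0,0]],[[-0.002,0,0],[0,0,0]]]' >/dev/null; python3 f.py
```

```text
T 24.82 s mm 112.4 Fu -4.75 z 0.1254 M [-1.16 -0.02  0.02]
```

The spring ramp starts at once: −1.16 N m at 112.4, on the same line as the first press. Now I'll release slowly, lift and hand in.

```bash
python3 -m jog '[[[0.0004,0,0],[0,0,0]],[[0.0008,0,0],[0,0,0]],[[0.0015,0,0],[0,0,0]],[[0.0025,0,0],[0,0,0]],[[0.004,0,0],[0,0,0]],[[0.007,0,0],[0,0,0]],[[0.011,0,0],[0,0,0]],[[0.015,0,0],[0,0,0]],[[0.016,0,0],[0,0,0]],[[0.016,0,0],[0,0,0]]]' >/dev/null; python3 f.py
```

```text
T 25.65 s mm 96.4 Fu 0.19 z 0.1257 M [-0.04  0.02 -0.02]
```

```bash
python3 -m jog '[[[0,0,-0.008],[0,0,0]],[[0,0,-0.018],[0,0,0]],[[0,0,-0.028],[0,0,0]],[[0,0,-0.038],[0,0,0]],[[0,0,-0.053],[0,0,0]],[[0,0,-0.073],[0,0,0]],[[0,0,-0.093],[0,0,0]],[[0,0,-0.113],[0,0,0]],[[0,0,-0.123],[0,0,0]],[[0,0,-0.123],[0,0,0]]]'; python3 f.py; python3 - <<'E'
from h import *
u=np.array([.246,.969,0])
n='scene';p,D=r.capture(n);cal=r.calibration(n);cv2.imwrite('pics/s6.png',p)
P=cloud(cal,D);m=((D>0)&(P[...,2]>.138)&(P[...,2]<.16)&(P[...,0]>.35)&(P[...,0]<.75)&(P[...,1]<.15)&(P[...,1]>-.15)).astype(np.uint8)
k,l,st,c=cv2.connectedComponentsWithStats(m)
for i in range(1,k):
    if st[i,4]>15:
        q=P[l==i];q=q[q[:,2]>.1465];s=(q-[.444,-.0369,0])@u
        print(c[i].round(1),st[i,4],q.mean(0).round(4),'s',(1e3*s.mean()).round(1))
E
```

```text
time_s: 26.48
tcp_pos: [0.4687, 0.0574, 0.2514]
ee_rot: [[-0.246, -0.969, 0.006], [-0.969, 0.246, 0.002], [-0.004, -0.005, -1.0]]
wrist_force: [-1.0, 0.7, -0.1]
gripper_width: 0.621
T 26.48 s mm 97.5 Fu 0.46 z 0.2514 M [-0.02 -0.04 -0.01]
[339.5 162.1] 217 [0.4674 0.0549 0.1478] s 94.7
[325.1 246.1] 381 [0.6525 0.103  0.1478] s 186.9
```

View pics/s6.png

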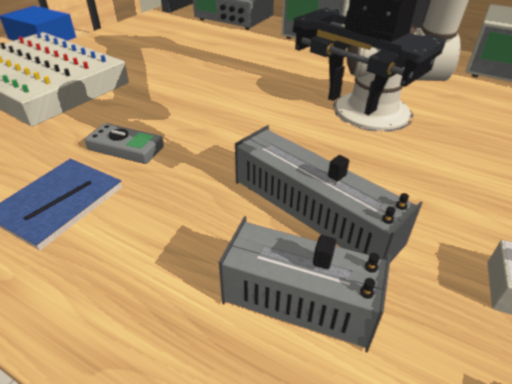

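The knob at (339,162) is unchanged, the short knob at (325,246) hasn't moved, and the gripper is clear above.

```bash
python3 - <<'E'
from station import r
print(r.finish_job())
E
```

```text
the job is handed in; nothing more can be done
None
```

I ran the long rheostat's slider about 93 mm towards the terminal posts until it met the spring stop. I pressed the spring in by an estimated 3.5–4 mm, with a peak push of about 8 N. Then I let go, lifted the gripper clear, and handed the job in at about 26.5 s.

- **Touch check:** I lowered the fingers again and met the knob where the stop had first been felt. The spring force rose straight away as I pressed about 1.6 mm, and I released slowly.
- **Last look:** the long knob was in the same place after the second release, and the short rheostat's knob had not moved. The gripper was clear and the force was back to its resting level.
- **Disagreement:** the cameras put the knob about 6 mm (±2) behind its fully pressed position as worked out from the gripper geometry. I expected only about 2.5 mm of spring-back. The touch check showed the slider at the stop to within about 1 mm, but I could not confirm how much compression the spring still holds (roughly 0–2 mm).

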